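# Close the board test fixture, latch it and start the test

## Task

A board is lying in the test fixture, ready to be tested. With the fingertips only, push the raised lid over and let it come down without slamming, then press its red tab down until the spring bolt at the front snaps over the lid's edge and keeps it shut. Once it is latched, and not before, start the test by pushing the green button fully in and letting it go; never press the red button, and pick nothing up: the board stays in its nest and everything else on the bench where it is.

Things in the scene. Friction and masses are not known exactly. Their poses are not given: they have to be found in the camera images.
- test_fixture: Board test fixture, fixed to the bench: flat grey and black box, in its own frame x -70 to +80 mm, y -95 to +95 mm, its black top 58 mm above the bench. Origin on the bench at its middle, z up, -x is its front, towards the robot. Its lid is a black frame with a clear window, 128 mm from front to back edge, 178 mm wide, 6 mm thick.
- test_fixture_lid (a joint): Hinge of the fixture's lid, rad: 0 fully down, pi/2 upright, 1.66 leaning back on its stop. It starts at 1.36 to 1.62, held by friction. Damped: pushed to the front below about 0.8 it sinks by itself in 2 to 4 s and rests about 0.11 open on the bolt and two spring pins under its front corners. From there 6 to 8 N down on the tab shuts it past the bolt; released, it stays latched at about 0.02.
- lid_tab (a point): Middle of the outer (upper) face of the red tab at the lid's front edge; moves with the lid. The tab is 45 mm wide (y) and 20 mm deep, from 8 mm ahead of this point to 12 mm behind it. With the lid fully down the point is 72 mm above the bench, at fixture x -72 mm, y 0, and 3 mm above the rest of the lid. Its axes are the fixture's when shut.
- lid_hinge (a point): Middle of the lid's hinge line, at the fixture's back (fixture x +72 mm, y 0, 66 mm above the bench); the line runs along the fixture's y. The lid's front edge lies 139 mm from it, the tab point 144 mm, and the lid's outer face 3 mm outside the plane through the hinge.
- latch_bolt (a joint): Bevelled brass spring bolt in a steel housing at the fixture's front edge, at fixture y +70 mm; m: 0 is out at rest, 0.0095 fully pushed back. The lid's edge pushes it back coming down; it snaps out over the lid (to 0) once the lid is below about 0.02 rad. Housing 26 mm wide, up to 88 mm above the bench; the bolt's black knob reaches 43 mm ahead of the fixture.
- start_top (a point): Centre of the top face of the round green start button, 28 mm across, about 56 mm above the bench, pressed straight down. It stands in a 44 mm wide black collar on a grey two-button box (66 by 118 mm, 38 mm high, fixed to the bench), to the left or to the right of the fixture; z up.
- start (a joint): Travel of the green start button, m: 0 released, 0.006 fully pressed (takes about 5 N; springs back by itself).
- stop_top (a point): Centre of the top face of the round red stop button beside the green one, 52 mm from it, same size.
- stop (a joint): Travel of the red stop button, m: 0 released, 0.006 fully pressed.
- board: Green circuit board, 72 x 112 x 2 mm with flat chips, lying loose in the nest on the fixture, on small posts and between locating pins. Origin at the middle of its underside, 60 mm above the bench.
- pump: Bystander: solvent pump bottle, blue with a white dish top, 66 mm across, 128 mm tall, standing or lying loose on the bench. Origin at the middle of its underside.
- jar: Bystander: paste jar, white with a black lid, 61 mm across, 53 mm tall, standing or lying loose on the bench. Origin at the middle of its underside.
- flux: Bystander: small white dropper bottle with a red tip, 38 mm across, 109 mm tall, standing or lying loose on the bench. Origin at the middle of its underside.
- screwdriver: Bystander: red-handled screwdriver lying flat, 191 mm long, 30 mm thick, standing or lying loose on the bench. Origin at the middle of its underside.
- pen: Bystander: blue and white marker lying flat, 135 mm long, 17 mm thick, standing or lying loose on the bench. Origin at the middle of its underside.
- cutters_a: Bystander: blue-handled side cutters lying flat, 131 mm long, 11 mm high, standing or lying loose on the bench. Origin at the middle of its underside.
Not all that is in view belongs to the job. Several things have the shape of the board; the one meant has the colours described above.

How it is judged:
By the outcome, as a careful person would: the job done as asked, in the order asked, and still so for the second after the job is handed in, with the robot touching nothing.
It also fails if it takes over 51 s, if anything falls off the work surface, if the arm or the gripper's body presses on something with over 40 N, if the wrist force passes 120 N, or if a joint passes its speed limit or range.

## Robot

A 7-joint arm with a two-finger parallel gripper is mounted at the origin on a cart in front of the work surface, level with it; the furniture and walls round the work are solid. World frame = base frame: x ahead of the robot, y to its left, z up, the work surface at z = 0. Lengths are in m, angles in rad, forces in N, time in s.
With the tool pointing down it reaches from about 0.4 to 0.85 m from the base axis. Payload 4.5 kg.
Tool frame: the origin (TCP) lies at the very end of the fingers, on their centre line; the grasp point (between the pads) lies 19 mm behind it; y points along the fingers, x is the direction in which the jaws open and shut, and the axes are right-handed (so a half turn about y gives the same grasp; the last joint's range is limited). The gripper opens to 88 mm and grips with 3 to 60 N. Pads are 18 mm wide; open, the fingers measure 123 mm over their backs; the gripper's body (75 mm by 187 mm) begins 45 mm behind the grasp point.
Start: joints at [-1.081, 0.689, -0.195, 1.565, 0.157, 0.902, -0.215], TCP at [0.275, 0.561, 0.239] pointing down, gripper open.
Joint ranges: [-3.01, 3.01], [-0.46, 2.08], [-1.47, 1.51], [0.13, 2.56], [-1, 4.14], [0.04, 2.09], [-2.66, 2.66]. Speed limits (rad/s): [2.57, 2.57, 3.14, 3.14, 3.14, 3.14, 3.14].

## Interface

Orientations are given as a unit quaternion [w, x, y, z].
In Python, from workcell import env gives the robot as it stands. The module is installed in compiled form; this text tells all that it offers.
- The arm moves only by the tool move_arm, never from a script. Its argument "motion" is a list of rows, each a list of 3 entries, a list of its own where there are three numbers: the turn, a rotation vector about the tool's x, y, z in rad, then the shift along the tool's x, y, z in mm, then the gripper command: -1 is fully open, 1 is shut, values between are in proportion. A call has 1 to 8 rows; each row shifts and turns the commanded pose from where the row before left it, along the tool's axes as they then stand; what a row does not reach is not made up. A row lasts 1/10 s, in which the tool goes at most 50 mm and 8.59 degrees, less where a joint would pass 70% of its speed; a pose out of reach is approached as far as the arm can. A call is refused whole if a number of a shift passes 50 or a number of a turn 0.15, either way. A call with a gripper value outside its range is refused whole. The fingers move at their own pace and stop on an object; the grip force is fixed at half the most. Time passes only in rows, so rows that do not move let the fingers close. It gives the time, the measured TCP pose, the force and the opening at its end, in the units of the state.
- env.get_state(): the state, without advancing time (a new reading comes with each control period).
- env.snapshot(name): name is "side" or "top" or "wrist"; returns a dict with "frame" (480x640x3 uint8, red, green, blue), "z_map" (480x640 float32, m along the optical axis (not along the pixel's ray), 0 where there is no reading), "fx", "fy", "cx", "cy" (pixels), "R" (3x3) and "t" (3): a world point X has camera coordinates R X + t. Camera axes: x right, y down, z forward; pixel columns grow to the right and rows downward; lengths in m; the calibration is good to about 2 mm. A picture is of the moment at which its call begins.
- env.close_job(): hands the job in, once; it reports no verdict.
The state is a dict: "time": time; "q": joint angles; "joint_vel": joint speeds; "joint_torque": joint torques, N m; "ee_pos": TCP position; "orientation": TCP orientation; "wrist_force": force on the tool from outside, world axes, zero at the start; "ft_torque": the same for the moment, N m; "grip_width": opening from 0.0 (shut) to 1.0 (fully open).
Only numpy, scipy, OpenCV 4.12 (cv2) and the standard library are available. Lean on these libraries where they do the work, as an engineer would, in place of code of your own. Each camera call takes 0.05 s, during which the arm holds its last target.

## Working session

There is one attempt and no reset: what is moved stays moved. The work goes in short steps, Python scripts to look and compute and a tool call to move; the robot and the scene stay as the last step left them, time stands still between calls to the robot, and variables do not carry over. Pictures are saved under pics/ and viewed, and the job is handed in when it is done.

Besides the shell and the picture viewer there is one more tool, called after ">>>" as name(argument=value, ...), one argument or row to a line, values as JSON. move_arm: Moves the arm, as the interface text tells. Its arguments: {"type":"object","properties":{"motion":{"type":"array"}},"required":["motion"]}

```bash
mkdir -p pics; cat > h.py <<'E'
import numpy as np,cv2
from workcell import env
def snap(n,f):
    s=env.snapshot(n); cv2.imwrite('pics/'+f+'.png',cv2.cvtColor(s['frame'],cv2.COLOR_RGB2BGR)); np.savez('pics/'+f+'.npz',**s); return s
def load(f): return dict(np.load('pics/'+f+'.npz'))
def plane(s,u,v,z):
    R,t=s['R'],s['t']; d=R.T@np.array([(u-s['cx'])/s['fx'],(v-s['cy'])/s['fy'],1]); c=-R.T@t
    return c+d*(z-c[2])/d[2]
def depth(s,u,v):
    d=s['z_map'][int(v),int(u)]; return s['R'].T@(d*np.array([(u-s['cx'])/s['fx'],(v-s['cy'])/s['fy'],1])-s['t'])
E
python3 - <<'E'
from h import *
for n in('side','top','wrist'): 
    s=snap(n,n+'0'); print(n,-s['R'].T@s['t'],s['R'][2])
print(env.get_state())
E
```

```text
side [ 0.23311083 -0.99449427  1.03135793] [ 0.19586884  0.71885636 -0.66699395]
top [0.2974252  0.05524021 1.3415774 ] [ 0.15273901 -0.0083627  -0.98823118]
wrist [0.20761384 0.59482408 0.38391921] [ 0.26378436 -0.13070306 -0.95568537]
{'time': 0.15, 'q': array([-1.08117616,  0.68975793, -0.19455013,  1.56603308,  0.15731255,
        0.90253815, -0.21508561]), 'joint_vel': array([ 0.00016831, -0.00385277,  0.00016697, -0.00453944,  0.00097943,
       -0.00100577,  0.00102315]), 'joint_torque': array([-1.05194271e-03, -5.27863312e+01, -1.26836646e+00, -1.53585702e+01,
       -5.24973753e-02,  3.97502852e-03,  1.17847485e-04]), 'ee_pos': array([0.27494879, 0.56076739, 0.23813491]), 'orientation': array([-0.59974234,  0.60030426,  0.37374465, -0.37451149]), 'wrist_force': array([ 0.20533396,  0.11297177, -0.00734057]), 'ft_torque': array([0.00988919, 0.01505466, 0.05680874]), 'grip_width': 0.9990442945722057}
```

View pics/top0.png

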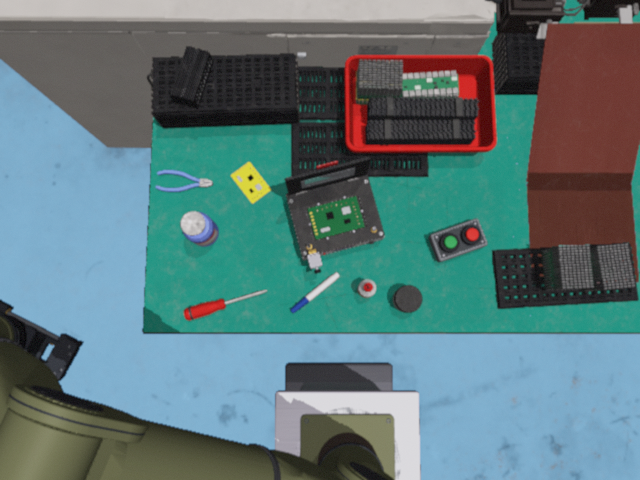

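View pics/side0.png

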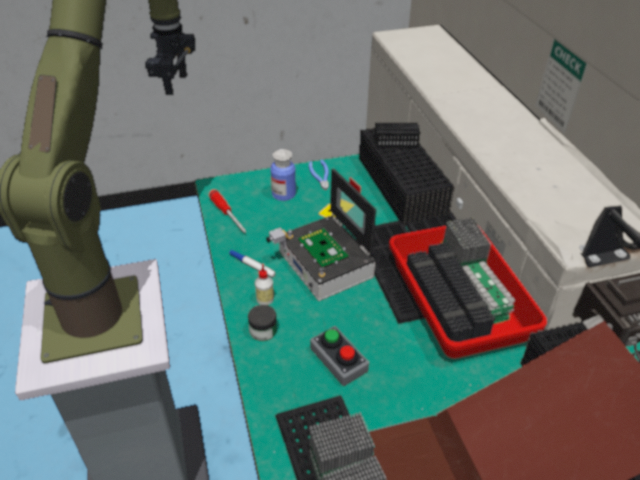

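View pics/wrist0.png

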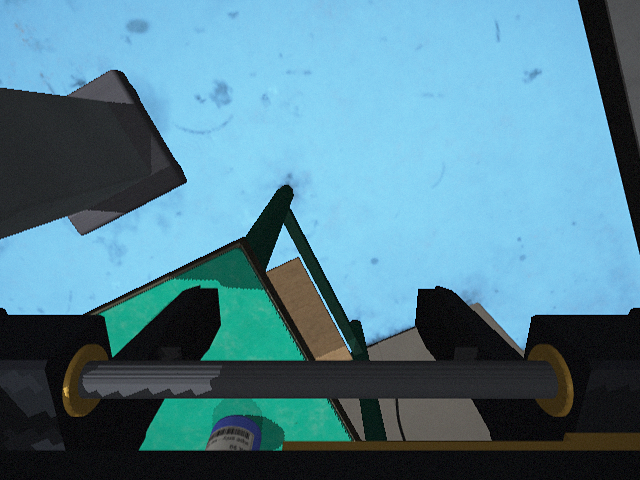

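The top view shows the fixture at about (337,215) with its lid raised at (328,175) and the red tab at (328,163). The latch is at (314,258). The button box has green at (450,242) and red at (472,234). The wrist camera sees only floor. Next I'll measure these.

```bash
python3 - <<'E'
from h import *
s=load('top0'); f=s['frame']
hsv=cv2.cvtColor(f,cv2.COLOR_RGB2HSV)
print('fx',s['fx'])
def comps(s,lo,hi,box,z,lab):
    hsv=cv2.cvtColor(s['frame'],cv2.COLOR_RGB2HSV)
    m=cv2.inRange(hsv,lo,hi)
    k=np.zeros_like(m); x0,y0,x1,y1=box; k[y0:y1,x0:x1]=m[y0:y1,x0:x1]
    n,L,st,c=cv2.connectedComponentsWithStats(k)
    for i in range(1,n):
        if st[i,4]>12: print(lab,c[i],st[i],plane(s,*c[i],z).round(4),depth(s,*c[i]).round(4))
comps(s,(0,150,80),(8,255,255),(300,150,350,180),.2,'tab')
comps(s,(0,150,80),(8,255,255),(430,220,490,260),.056,'red')
comps(s,(50,120,40),(75,255,255),(440,230,462,255),.056,'green')
comps(s,(50,150,40),(72,255,255),(300,185,370,240),.062,'board')
im=cv2.cvtColor(f,cv2.COLOR_RGB2BGR)[145:285,270:500]
cv2.imwrite('pics/crop1.png',cv2.resize(im,None,fx=3.4,fy=3.4,interpolation=cv2.INTER_CUBIC))
s2=load('side0');im=cv2.cvtColor(s2['frame'],cv2.COLOR_RGB2BGR)[160:390,230:430]
cv2.imwrite('pics/crop2.png',cv2.resize(im,None,fx=2.6,fy=2.6,interpolation=cv2.INTER_CUBIC))
comps(s2,(0,150,80),(8,255,255),(320,330,380,380),.056,'red')
comps(s2,(50,120,40),(75,255,255),(315,320,345,350),.056,'green')
comps(s2,(0,120,60),(8,255,255),(330,165,375,200),.2,'tab')
E
```

```text
fx 586.6251618799013
tab [328.13513514 164.24324324] [320 161  18   7  37] [0.6149 0.0442 0.2   ] [0.6092 0.0444 0.2206]
red [471.83941606 233.94890511] [466 228  13  13 137] [ 0.4962 -0.2766  0.056 ] [ 0.4956 -0.2755  0.0603]
green [450.09352518 241.67625899] [444 235  14  14 139] [ 0.4788 -0.2277  0.056 ] [ 0.4785 -0.2272  0.058 ]
board [336.27945777 218.09697602] [308 197  55  42 959] [0.5303 0.0247 0.062 ] [0.5299 0.0248 0.0642]
red [346.64705882 352.35294118] [340 345  15  16 170] [ 0.4948 -0.2776  0.056 ] [ 0.4943 -0.279   0.0579]
green [331.25903614 335.80722892] [324 329  16  14 166] [ 0.4773 -0.2297  0.056 ] [ 0.4762 -0.2332  0.0605]
tab [354.72 185.24] [350 180  10  12  50] [0.614  0.0588 0.2   ] [0.6104 0.0487 0.2079]
```

View pics/crop1.png

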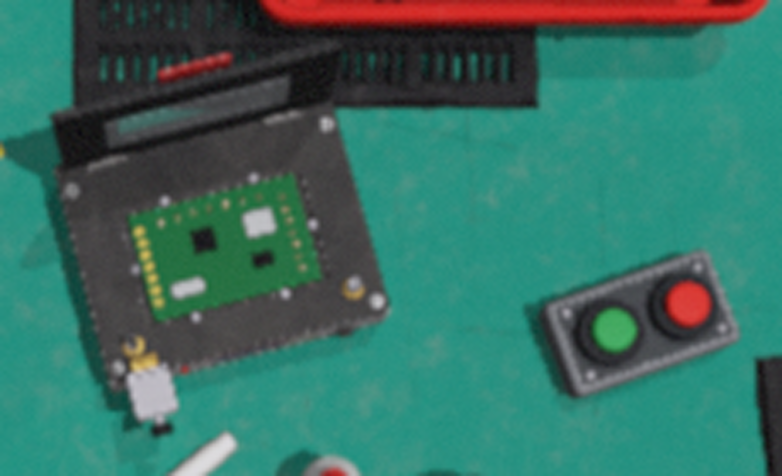

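View pics/crop2.png

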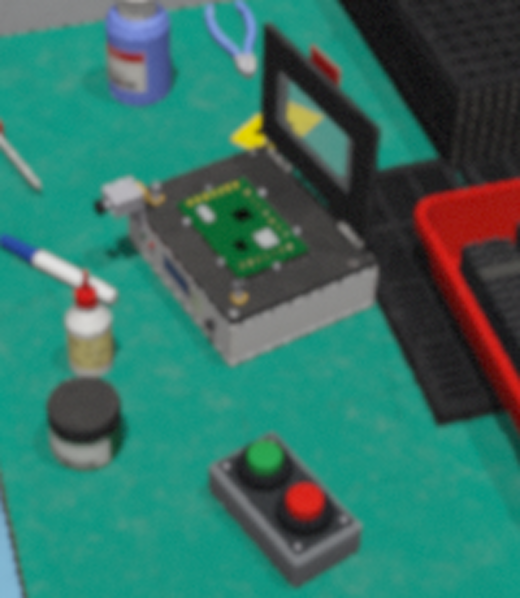

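```bash
cat >> h.py <<'E'
def cloud(s):
    h,w=s['z_map'].shape; v,u=np.mgrid[:h,:w]; d=s['z_map']
    P=np.stack([(u-s['cx'])/s['fx']*d,(v-s['cy'])/s['fy']*d,d],-1)
    return (P-s['t'])@s['R']
E
python3 - <<'E'
from h import *
for n in('top0','side0'):
    s=load(n); P=cloud(s)
    m=(P[...,2]>.052)&(P[...,2]<.068)&(P[...,0]>.42)&(P[...,0]<.66)&(P[...,1]>-.13)&(P[...,1]<.17)
    m=cv2.morphologyEx(m.astype(np.uint8),cv2.MORPH_OPEN,np.ones((5,5)))
    Q=P[m>0]; r=cv2.minAreaRect((Q[:,:2]*1000).astype(np.float32)); print(n,len(Q),np.median(Q[:,2]),r, cv2.boxPoints(r))
    # lid region
    c,a=None,None
    print('pixel corners',[plane(s,*p,.058).round(4) for p in [(384.1,238.5),(302.4,258.2),(287.6,193.5)]] if n=='top0' else '')
s=load('top0')
m=cv2.inRange(cv2.cvtColor(s['frame'],cv2.COLOR_RGB2HSV),(50,150,40),(72,255,255)); k=np.zeros_like(m);k[185:245,300:372]=m[185:245,300:372]
pts=np.array([plane(s,u,v,.062)[:2]*1000 for v,u in zip(*np.nonzero(k))],np.float32); print('board',cv2.minAreaRect(pts))
m=((P:=cloud(s))[...,2]>.09)&(P[...,0]>.5)&(P[...,0]<.68)&(P[...,1]>-.08)&(P[...,1]<.13)
Q=P[m]
for zb in np.arange(.09,.23,.02):
    q=Q[(Q[:,2]>=zb)&(Q[:,2]<zb+.02)]
    if len(q)>5: print(zb,len(q),q.mean(0).round(4),np.polyfit(q[:,1],q[:,0],1).round(4), q[:,1].min(),q[:,1].max())
E
```

```text
top0 5065 0.06008484558473559 ((537.3479614257812, 27.277069091796875), (144.3389892578125, 189.55642700195312), 14.730053901672363) [[443.45154 100.59016]
 [491.64917 -82.73641]
 [631.2444  -46.03602]
 [583.04675 137.29056]]
pixel corners [array([ 0.4854, -0.0811,  0.058 ]), array([0.4413, 0.0993, 0.058 ]), array([0.5867, 0.1334, 0.058 ])]
side0 3498 0.06032309921610784 ((538.5780029296875, 27.154754638671875), (153.35488891601562, 196.46168518066406), 16.028533935546875) [[437.75833 100.39493]
 [492.00455 -88.42917]
 [639.3977  -46.08542]
 [585.1515  142.73868]]
pixel corners 
board ((531.7936401367188, 26.570701599121094), (69.29327392578125, 110.06066131591797), 15.086895942687988)
0.09 166 [0.6023 0.0445 0.1001] [-0.268   0.6143] -0.04096811703756465 0.12964961224119162
0.11 164 [0.602  0.0447 0.1204] [-0.2657  0.6139] -0.03992865214878983 0.12935574462747357
0.13 203 [0.6019 0.0452 0.1399] [-0.2663  0.6139] -0.04100856746954686 0.12968933205983002
0.15000000000000002 211 [0.6027 0.0435 0.1602] [-0.2668  0.6143] -0.04085791727282689 0.12886477461534854
0.17 227 [0.6023 0.0469 0.1795] [-0.2663  0.6148] -0.04015214052305721 0.12989074664537256
0.19 429 [0.6051 0.0443 0.2028] [-0.2671  0.6169] -0.040349812014478646 0.1299660519016344
0.21000000000000002 80 [0.6087 0.0476 0.2159] [-0.2667  0.6214] -0.021186837707438958 0.12166524189696906
```

```bash
cat >> h.py <<'E'
from scipy.spatial.transform import Rotation as Ro
yaw=np.arctan(.267); O=np.array([.535,.027,0.])
F=Ro.from_euler('z',yaw).as_matrix()
def f2w(p): return O+F@(np.array(p)/1000)
def w2f(p): return F.T@(np.array(p)-O)*1000
def tool():
    st=env.get_state(); q=st['orientation']; return st,Ro.from_quat([q[1],q[2],q[3],q[0]])
def togo(pw,Rt):
    "total rotvec in tool, shift in current tool and in target tool axes, mm"
    st,R=tool(); d=(np.array(pw)-st['ee_pos'])*1000
    print('rotvec',(R.inv()*Ro.from_matrix(Rt)).as_rotvec().round(3),'shift tool now',(R.inv().apply(d)).round(1),'shift in target',(Rt.T@d).round(1))
def stat():
    st,R=tool(); print('t',st['time'],'TCPw',st['ee_pos'].round(4),'fix',w2f(st['ee_pos']).round(1),'F',st['wrist_force'].round(1),'grip',round(st['grip_width'],3)); print('axes in fixture (cols x y z)\n',(F.T@R.as_matrix()).round(3)); print('q',st['q'].round(2))
# target orientations: tool y down, tool x along +-fixture y
def Rt(sgn): 
    x=F@np.array([0,sgn,0.]); y=np.array([0,0,-1.]); return np.stack([x,y,np.cross(x,y)],1)
E
python3 - <<'E'
from h import *
stat()
for s in(1,-1):
    print(s); togo(f2w([120,0,250]),Rt(s))
s=load('top0');P=cloud(s)
G=np.array([.478,-.2287]);Rr=np.array([.4955,-.277])
r=np.hypot(P[...,0]-G[0],P[...,1]-G[1])*1000
for a in range(0,36,2):
    m=(r>=a)&(r<a+2); 
    if m.any(): print(a,m.sum(),np.percentile(P[...,2][m],[10,50,90]).round(4))
s=load('side0');P2=cloud(s)
r=np.hypot(P2[...,0]-G[0],P2[...,1]-G[1])*1000
for a in range(0,30,3):
    m=(r>=a)&(r<a+3); 
    if m.any(): print('side',a,m.sum(),np.percentile(P2[...,2][m],[10,50,90]).round(4))
# heights around behind the lid
m=(P[...,0]>.62)&(P[...,0]<.75)&(P[...,1]>-.1)&(P[...,1]<.2); print('behind z',np.percentile(P[...,2][m],[50,90,99,100]))
print('hgt jar/flux/pump', [depth(s,u,v).round(3) for s,u,v in [(load('top0'),367,288),(load('top0'),407,298),(load('top0'),195,224),(load('top0'),400,100),(load('top0'),225,60)]])
E
```

```text
t 0.15 TCPw [0.2749 0.5608 0.2381] fix [-113.6  582.8  238.1] F [ 0.2  0.1 -0. ] grip 0.999
axes in fixture (cols x y z)
 [[ 0.657 -0.001 -0.754]
 [ 0.754 -0.001  0.657]
 [-0.001 -1.    -0.   ]]
q [-1.08  0.69 -0.19  1.57  0.16  0.9  -0.22]
1
rotvec [-0.    -0.717 -0.001] shift tool now [-286.   -11.4 -558.9] shift in target [-582.8  -11.9 -233.6]
-1
rotvec [ 2.000e-03  2.425e+00 -0.000e+00] shift tool now [-286.   -11.4 -558.9] shift in target [582.8 -11.9 233.6]
0 2 [0.0606 0.0619 0.0632]
2 10 [0.0575 0.0596 0.065 ]
4 11 [0.0575 0.0596 0.0624]
6 18 [0.0574 0.0605 0.063 ]
8 25 [0.0572 0.0598 0.0628]
10 23 [0.0565 0.0594 0.0631]
12 36 [0.0489 0.0567 0.0623]
14 36 [0.0476 0.0507 0.0573]
16 40 [0.0475 0.0504 0.0535]
18 48 [0.0456 0.0495 0.0529]
20 52 [0.038  0.0488 0.0537]
22 55 [0.0355 0.0396 0.0506]
24 52 [0.0356 0.0393 0.0415]
26 70 [0.0349 0.038  0.042 ]
28 77 [0.0338 0.0371 0.041 ]
30 85 [0.032  0.037  0.0425]
32 110 [0.0014 0.0362 0.0451]
34 102 [0.0005 0.0338 0.0452]
side 0 4 [0.0608 0.0615 0.0617]
side 3 20 [0.0578 0.0605 0.0629]
side 6 25 [0.0567 0.0597 0.0625]
side 9 53 [0.051  0.0593 0.0629]
side 12 64 [0.0494 0.0562 0.0609]
side 15 49 [0.0466 0.0505 0.0532]
side 18 118 [0.0375 0.0474 0.0518]
side 21 59 [0.0368 0.0419 0.0493]
side 24 57 [0.0368 0.0386 0.0412]
side 27 78 [0.0338 0.0378 0.0411]
behind z [0.00910125 0.0682836  0.1960656  0.21021125]
hgt jar/flux/pump [array([ 0.374, -0.04 ,  0.088]), array([ 0.354, -0.13 ,  0.056]), array([0.505, 0.323, 0.126]), array([ 0.797, -0.119,  0.083]), array([0.882, 0.274, 0.102])]
```

Only one green button, (450,242), and one red button, (472,234), are in view, 51.9 mm apart by measurement against 52 given. Two things have the board's shape: green in the nest at (336,218), and yellow on the bench at (250,182). The green one is meant. The fixture origin comes out at (0.535, 0.027) with a yaw of 14.9°, and the lid is about upright. The crop confirms these choices. I'll go behind the lid with the fingers shut.

>>> move_arm(
  motion=[
    [[0, -0.143, 0], [0, -2, -40], 1],
    [[0, -0.143, 0], [0, -2, -40], 1],
    [[0, -0.143, 0], [0, -2, -40], 1],
    [[0, -0.143, 0], [0, -2, -40], 1],
    [[0, -0.145, 0], [0, -2, -40], 1],
    [[0, 0, 0], [-45, 0, -10], 1],
    [[0, 0, 0], [-45, 0, -10], 1],
    [[0, 0, 0], [-45, 0, -10], 1],
  ],
)

```text
time: 0.95
ee_pos: [0.5328, 0.4037, 0.2479]
orientation: [0.431, -0.43, -0.561, 0.561]
wrist_force: [0.3, -0.6, -0.8]
grip_width: 0.296
```

```bash
python3 - <<'E'
from h import *
stat(); togo(f2w([130,0,255]),Rt(1))
E
```

```text
t 0.95 TCPw [0.5328 0.4037 0.2479] fix [ 95.  364.6 247.9] F [ 0.3 -0.6 -0.8] grip 0.296
axes in fixture (cols x y z)
 [[-0.    -0.001 -1.   ]
 [ 1.    -0.    -0.   ]
 [-0.    -1.     0.001]]
q [-0.5   0.76 -0.42  1.4   0.33  1.05  0.84]
rotvec [-0.001  0.    -0.   ] shift tool now [-364.6   -7.   -34.8] shift in target [-364.6   -7.1  -35. ]
```

>>> move_arm(
  motion=[
    [[0, 0, 0], [-45, -1, -6], 1],
    [[0, 0, 0], [-45, -1, -6], 1],
    [[0, 0, 0], [-45, -1, -6], 1],
    [[0, 0, 0], [-45, -1, -6], 1],
    [[0, 0, 0], [-45, -1, -6], 1],
    [[0, 0, 0], [-45, -1, -5], 1],
    [[0, 0, 0], [-45, 0, 0], 1],
    [[0, 0, 0], [-45, 0, 0], 1],
  ],
)

```text
time: 1.75
ee_pos: [0.6591, 0.0647, 0.2544]
orientation: [0.431, -0.431, -0.561, 0.561]
wrist_force: [0.2, -0.0, -0.3]
grip_width: 0.006
```

```bash
python3 - <<'E'
from h import *
stat(); snap('side','side1'); snap('wrist','wrist1')
im=cv2.imread('pics/side1.png')[60:390,200:460]; cv2.imwrite('pics/side1c.png',cv2.resize(im,None,fx=1.8,fy=1.8))
E
```

```text
t 1.75 TCPw [0.6591 0.0647 0.2544] fix [129.6   4.4 254.4] F [ 0.2 -0.  -0.3] grip 0.006
axes in fixture (cols x y z)
 [[-0. -0. -1.]
 [ 1.  0. -0.]
 [ 0. -1.  0.]]
q [ 0.06  0.75 -0.46  1.41  0.35  1.06  1.37]
```

View pics/side1c.png

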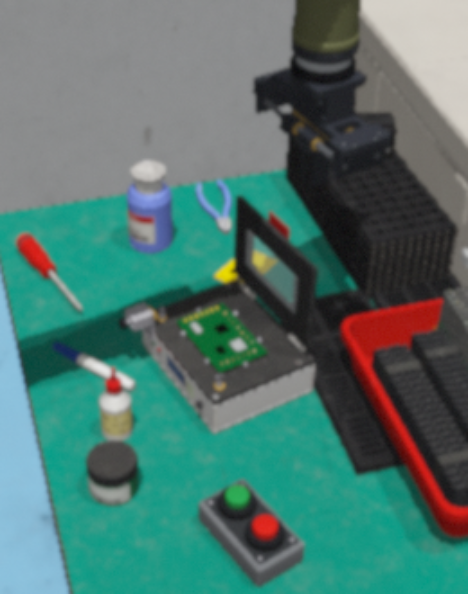

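View pics/wrist1.png

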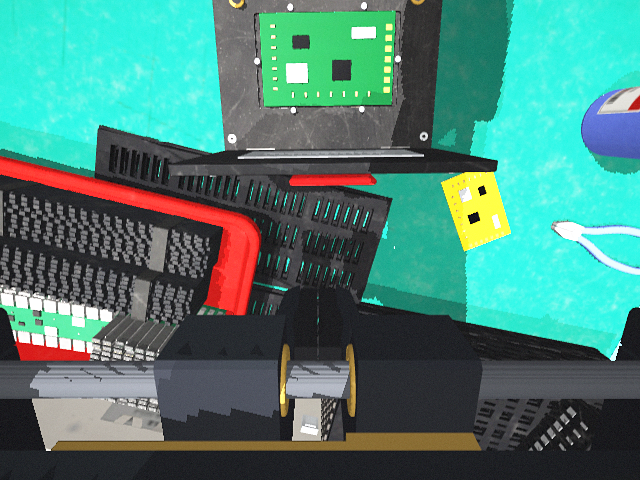

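The wrist view shows the tab at (333,180) with the fingertips behind it, square to the lid. I'll lower the fingers, then push forward.

>>> move_arm(
  motion=[
    [[0, 0, 0], [-4, 20, 4], 1],
    [[0, 0, 0], [0, 25, 6], 1],
    [[0, 0, 0], [0, 23, 8], 1],
    [[0, 0, 0], [0, 0, 10], 1],
    [[0, 0, 0], [0, 0, 6], 1],
    [[0, 0, 0], [0, 0, 6], 1],
    [[0, 0, 0], [0, 0, 6], 1],
  ],
)

```text
time: 2.55
ee_pos: [0.6159, 0.0514, 0.1874]
orientation: [-0.43, 0.431, 0.562, -0.56]
wrist_force: [0.5, 0.8, -0.4]
grip_width: 0.002
```

```bash
python3 - <<'E'
from h import *
stat(); snap('wrist','wrist2')
E
```

```text
t 2.55 TCPw [0.6159 0.0514 0.1874] fix [ 84.4   2.7 187.4] F [ 0.5  0.8 -0.4] grip 0.002
axes in fixture (cols x y z)
 [[-0.     0.002 -1.   ]
 [ 1.     0.    -0.   ]
 [ 0.    -1.    -0.002]]
q [ 0.08  0.77 -0.43  1.63  0.4   0.83  1.31]
```

View pics/wrist2.png

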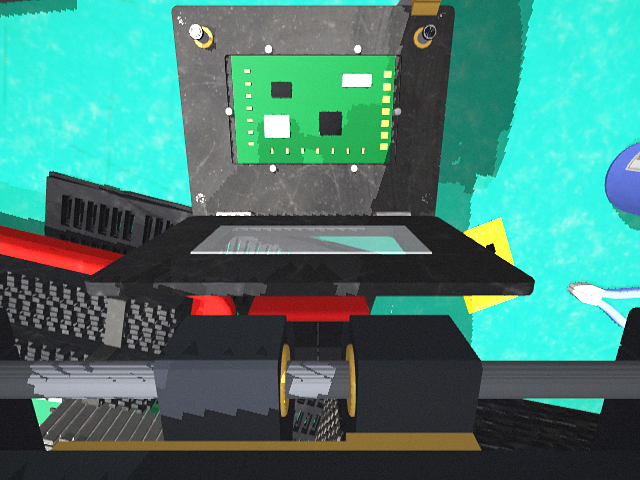

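The tip is at the tab and about to touch it at (310,310). I'll push along the arc.

>>> move_arm(
  motion=[
    [[0, 0, 0], [0, 0, 7], 1],
    [[0, 0, 0], [0, 1, 8], 1],
    [[0, 0, 0], [0, 1, 8], 1],
    [[0, 0, 0], [0, 2, 8], 1],
    [[0, 0, 0], [0, 2, 8], 1],
    [[0, 0, 0], [0, 3, 8], 1],
    [[0, 0, 0], [0, 4, 8], 1],
    [[0, 0, 0], [0, 4, 8], 1],
  ],
)

```text
time: 3.4
ee_pos: [0.5538, 0.0344, 0.1693]
orientation: [0.431, -0.431, -0.561, 0.561]
wrist_force: [-0.4, 0.9, 0.5]
grip_width: 0.004
```

```bash
python3 - <<'E'
from h import *
stat(); snap('wrist','wrist3');
E
```

```text
t 3.4 TCPw [0.5538 0.0344 0.1693] fix [ 20.    2.3 169.3] F [-0.4  0.9  0.5] grip 0.004
axes in fixture (cols x y z)
 [[-0. -0. -1.]
 [ 1.  0. -0.]
 [ 0. -1.  0.]]
q [ 0.1   0.72 -0.41  1.84  0.44  0.68  1.26]
```

View pics/wrist3.png

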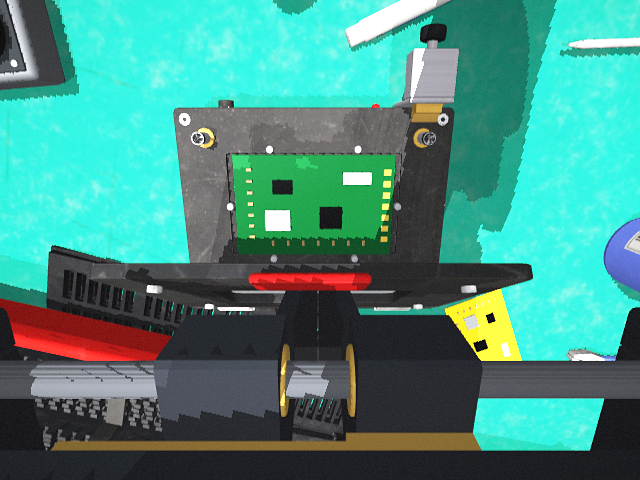

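The lid is coming over, with the tab at (312,282) in contact with the fingertips. I'll keep pushing.

>>> move_arm(
  motion=[
    [[0, 0, 0], [0, 5, 7], 1],
    [[0, 0, 0], [0, 5, 7], 1],
    [[0, 0, 0], [0, 5, 6], 1],
    [[0, 0, 0], [0, 5, 6], 1],
    [[0, 0, 0], [0, 5, 6], 1],
    [[0, 0, 0], [0, 4, 5], 1],
    [[0, 0, 0], [0, 3, 4], 1],
  ],
)

```text
time: 4.15
ee_pos: [0.5143, 0.0239, 0.1373]
orientation: [0.431, -0.43, -0.561, 0.561]
wrist_force: [1.1, 1.3, -0.7]
grip_width: 0.005
```

```bash
python3 - <<'E'
from h import *
stat(); snap('wrist','wrist4');
E
```

```text
t 4.15 TCPw [0.5143 0.0239 0.1373] fix [-20.8   2.4 137.3] F [ 1.1  1.3 -0.7] grip 0.005
axes in fixture (cols x y z)
 [[-0.    -0.001 -1.   ]
 [ 1.     0.    -0.   ]
 [ 0.    -1.     0.001]]
q [ 0.09  0.72 -0.36  1.98  0.49  0.52  1.2 ]
```

View pics/wrist4.png

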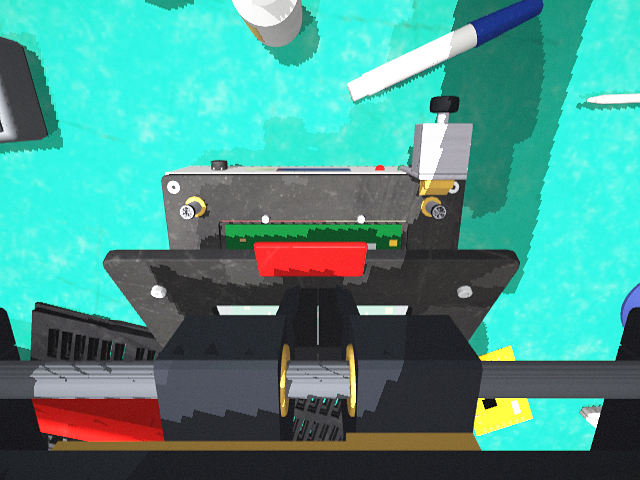

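The lid is now at about 0.65 rad, below 0.8. I'll hold still and let it sink on its damper.

>>> move_arm(
  motion=[
    [[0, 0, 0], [0, -2, -1], 1],
    [[0, 0, 0], [0, 0, 0], 1],
    [[0, 0, 0], [0, 0, 0], 1],
    [[0, 0, 0], [0, 0, 0], 1],
    [[0, 0, 0], [0, 0, 0], 1],
    [[0, 0, 0], [0, 0, 0], 1],
    [[0, 0, 0], [0, 0, 0], 1],
    [[0, 0, 0], [0, 0, 0], 1],
  ],
)

```text
time: 5.0
ee_pos: [0.5159, 0.0244, 0.1397]
orientation: [-0.431, 0.431, 0.561, -0.561]
wrist_force: [0.6, -0.2, 0.2]
grip_width: 0.005
```

>>> move_arm(
  motion=[
    [[0, 0, 0], [0, 0, 0], 1],
    [[0, 0, 0], [0, 0, 0], 1],
    [[0, 0, 0], [0, 0, 0], 1],
    [[0, 0, 0], [0, 0, 0], 1],
    [[0, 0, 0], [0, 0, 0], 1],
    [[0, 0, 0], [0, 0, 0], 1],
    [[0, 0, 0], [0, 0, 0], 1],
    [[0, 0, 0], [0, 0, 0], 1],
  ],
)

```text
time: 5.8
ee_pos: [0.5159, 0.0244, 0.1397]
orientation: [-0.431, 0.431, 0.561, -0.561]
wrist_force: [0.3, 0.1, 0.4]
grip_width: 0.004
```

```bash
python3 - <<'E'
from h import *
stat(); snap('wrist','wrist5');
E
```

```text
t 5.8 TCPw [0.5159 0.0244 0.1397] fix [-19.1   2.4 139.7] F [0.3 0.1 0.4] grip 0.004
axes in fixture (cols x y z)
 [[-0.  0. -1.]
 [ 1.  0. -0.]
 [ 0. -1. -0.]]
q [ 0.09  0.72 -0.37  1.98  0.49  0.53  1.21]
```

View pics/wrist5.png

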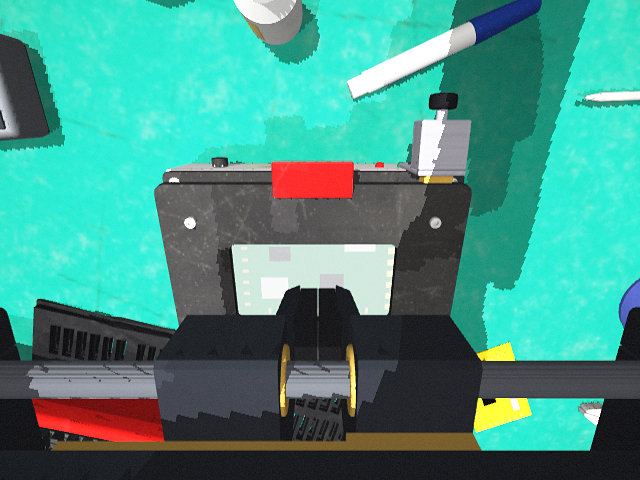

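The lid has sunk almost to rest, with the tab at (312,180). I'll move above the tab and measure it.

>>> move_arm(
  motion=[
    [[0, 0, 0], [-1, -2, 10], 1],
    [[0, 0, 0], [-1, 0, 10], 1],
    [[0, 0, 0], [0, 0, 10], 1],
    [[0, 0, 0], [0, 0, 8], 1],
    [[0, 0, 0], [0, 0, 6], 1],
    [[0, 0, 0], [0, 0, 0], 1],
    [[0, 0, 0], [0, 0, 0], 1],
  ],
)

```text
time: 6.55
ee_pos: [0.4743, 0.0112, 0.1418]
orientation: [-0.43, 0.431, 0.561, -0.561]
wrist_force: [-0.2, -0.9, -0.1]
grip_width: 0.005
```

```bash
python3 - <<'E'
from h import *
stat(); s=snap('wrist','wrist6')
P=(cloud(s)-O)@F*1000
hsv=cv2.cvtColor(s['frame'],cv2.COLOR_RGB2HSV)
m=cv2.inRange(hsv,(0,180,120),(6,255,255))>0
m&=(abs(P[...,0]+70)<25)&(abs(P[...,1])<35)
Q=P[m];print(len(Q),Q.min(0),Q.max(0),np.median(Q,0))
# lid plane
m=(abs(P[...,1])<85)&(P[...,0]>-66)&(P[...,0]<-30)&(P[...,2]>60)&(P[...,2]<110)&(abs(P[...,1])>40)
q=P[m];print(np.polyfit(q[:,0],q[:,2],1),len(q))
E
```

```text
t 6.55 TCPw [0.4743 0.0112 0.1418] fix [-62.8   0.4 141.8] F [-0.2 -0.9 -0.1] grip 0.005
axes in fixture (cols x y z)
 [[-0.     0.001 -1.   ]
 [ 1.     0.    -0.   ]
 [ 0.    -1.    -0.001]]
q [ 0.1   0.68 -0.34  2.1   0.52  0.44  1.18]
2164 [-77.9741688  -24.92284691  57.69661198] [-57.54131801  24.20572174  92.7898958 ] [-68.60325051  -0.21916631  90.35315863]
[-0.08289468 79.93323697] 7911
```

View pics/wrist6.png

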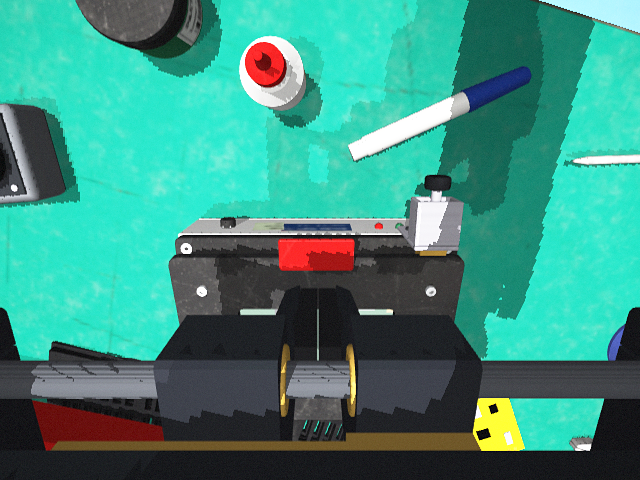

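The tab spans x −78 to −58 and y ±24, with its top at z 90, so the lid is resting on the bolt at about 0.11 as expected. I'll descend onto it and press gently.

>>> move_arm(
  motion=[
    [[0, 0, 0], [0, 12, 3], 1],
    [[0, 0, 0], [0, 16, 3], 1],
    [[0, 0, 0], [0, 12, 0], 1],
    [[0, 0, 0], [0, 6, 0], 1],
    [[0, 0, 0], [0, 3, 0], 1],
    [[0, 0, 0], [0, 3, 0], 1],
    [[0, 0, 0], [0, 3, 0], 1],
    [[0, 0, 0], [0, 3, 0], 1],
  ],
)

```text
time: 7.4
ee_pos: [0.4679, 0.0095, 0.0845]
orientation: [0.43, -0.431, -0.561, 0.561]
wrist_force: [-3.0, 0.8, 11.9]
grip_width: 0.005
```

```bash
python3 - <<'E'
from h import *
stat()
E
```

```text
t 7.4 TCPw [0.4679 0.0095 0.0845] fix [-69.4   0.4  84.5] F [-3.   0.8 11.9] grip 0.005
axes in fixture (cols x y z)
 [[-0.  0. -1.]
 [ 1. -0. -0.]
 [-0. -1. -0.]]
q [ 0.01  0.78 -0.21  2.15  0.6   0.27  1.1 ]
```

>>> move_arm(
  motion=[
    [[0, 0, 0], [0, 2, 0], 1],
    [[0, 0, 0], [0, 2, 0], 1],
    [[0, 0, 0], [0, 2, 0], 1],
    [[0, 0, 0], [0, 2, 0], 1],
    [[0, 0, 0], [0, 2, 0], 1],
    [[0, 0, 0], [0, 1, 0], 1],
  ],
)

```text
time: 8.0
ee_pos: [0.4674, 0.0092, 0.0727]
orientation: [0.431, -0.43, -0.56, 0.561]
wrist_force: [-5.0, -0.5, 17.1]
grip_width: 0.005
```

```bash
python3 - <<'E'
from h import *
stat(); snap('wrist','wrist7')
E
```

```text
t 8.0 TCPw [0.4674 0.0092 0.0727] fix [-69.9   0.3  72.7] F [-5.  -0.5 17.1] grip 0.005
axes in fixture (cols x y z)
 [[-0.    -0.001 -1.   ]
 [ 1.    -0.    -0.   ]
 [-0.    -1.     0.001]]
q [-0.    0.8  -0.19  2.16  0.62  0.23  1.09]
```

View pics/wrist7.png

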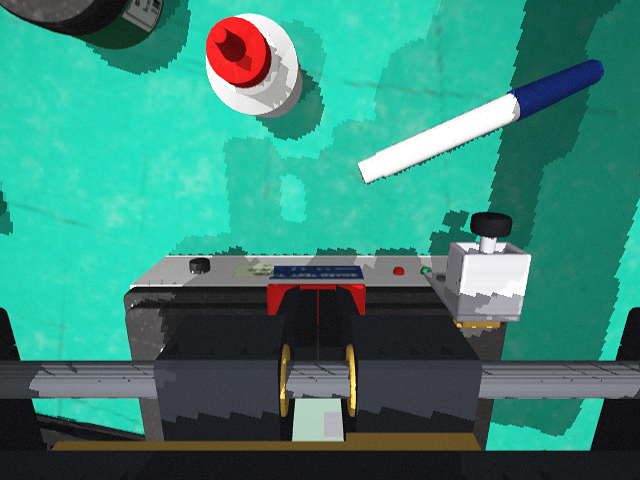

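The TCP is at z 72.7, so the lid should be past the bolt. I'll settle briefly, lift off and check.

>>> move_arm(
  motion=[
    [[0, 0, 0], [0, 1, 0], 1],
    [[0, 0, 0], [0, 0, 0], 1],
    [[0, 0, 0], [0, 0, 0], 1],
    [[0, 0, 0], [0, -4, 0], 1],
    [[0, 0, 0], [0, -10, 0], 1],
    [[0, 0, 0], [0, -25, -2], 1],
    [[0, 0, 0], [0, -25, -2], 1],
    [[0, 0, 0], [0, 0, 0], 1],
  ],
)

```text
time: 8.85
ee_pos: [0.4754, 0.0111, 0.1385]
orientation: [-0.429, 0.433, 0.563, -0.558]
wrist_force: [0.7, -0.6, -0.3]
grip_width: 0.003
```

```bash
python3 - <<'E'
from h import *
stat(); s=snap('wrist','wrist8')
P=(cloud(s)-O)@F*1000
hsv=cv2.cvtColor(s['frame'],cv2.COLOR_RGB2HSV)
m=cv2.inRange(hsv,(0,180,120),(6,255,255))>0
m&=(abs(P[...,0]+70)<25)&(abs(P[...,1])<35)&(P[...,2]>66)
Q=P[m];print(len(Q),np.median(Q,0), Q.min(0),Q.max(0))
m=(abs(P[...,1])<60)&(P[...,0]>-58)&(P[...,0]<-30)&(P[...,2]>60)&(P[...,2]<110)&(abs(P[...,1])>40)
q=P[m];print(np.polyfit(q[:,0],q[:,2],1),len(q))
snap('side','side8')
im=cv2.imread('pics/side8.png')[200:320,250:400]; cv2.imwrite('pics/side8c.png',cv2.resize(im,None,fx=4,fy=4,interpolation=cv2.INTER_CUBIC))
E
```

```text
t 8.85 TCPw [0.4754 0.0111 0.1385] fix [-61.7   0.  138.5] F [ 0.7 -0.6 -0.3] grip 0.003
axes in fixture (cols x y z)
 [[ 0.001  0.008 -1.   ]
 [ 1.     0.     0.001]
 [ 0.    -1.    -0.008]]
q [ 0.09  0.69 -0.34  2.1   0.53  0.43  1.17]
1967 [-70.02280621  -1.18091615  76.68053468] [-79.40202414 -22.11402862  74.16166294] [-59.63232888  21.36611785  78.80335788]
[-1.90560643e-02  7.14370624e+01] 2523
```

View pics/wrist8.png

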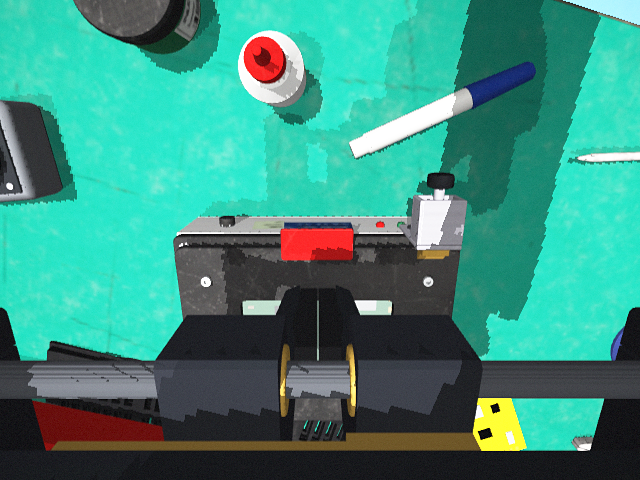

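View pics/side8c.png

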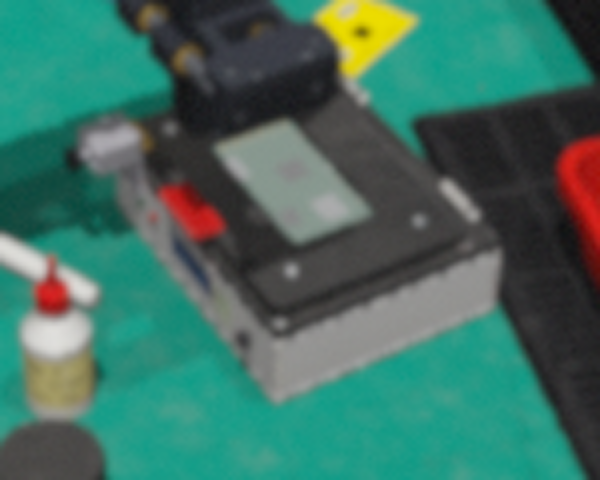

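The lid slope reads 0.019 rad after release and the bolt at (433,254) lies over the lid edge, so it is latched. Next is the green button, using one finger of the open gripper so the tip fits inside the collar.

```bash
python3 - <<'E'
from h import *
print(w2f([.478,-.2287,.056]),w2f([.4955,-.277,.056])); g=w2f([.478,-.2287,.056])
togo(f2w([g[0],g[1]+52,120]),Rt(1))
E
```

```text
[-121.03203672 -232.34185178   56.        ] [-116.58395703 -283.52148237   56.        ]
rotvec [ 0.003 -0.     0.   ] shift tool now [-180.4   16.    57.2] shift in target [-180.4   16.2   57.2]
```

>>> move_arm(
  motion=[
    [[0, 0, 0], [-30, 0, 4], -1],
    [[0, 0, 0], [-40, 0, 12], -1],
    [[0, 0, 0], [-40, 0, 14], -1],
    [[0, 0, 0], [-40, 0, 14], -1],
    [[0, 0, 0], [-30, 0, 13], -1],
    [[0, 0, 0], [0, 10, 0], -1],
    [[0, 0, 0], [0, 0, 0], -1],
    [[0, 0, 0], [0, 0, 0], -1],
  ],
)

```text
time: 9.75
ee_pos: [0.4635, -0.1764, 0.1251]
orientation: [-0.431, 0.429, 0.562, -0.561]
wrist_force: [0.1, -0.8, -0.5]
grip_width: 0.71
```

```bash
python3 - <<'E'
from h import *
stat(); s=snap('wrist','wrist9')
P=(cloud(s)-O)@F*1000
hsv=cv2.cvtColor(s['frame'],cv2.COLOR_RGB2HSV)
m=(cv2.inRange(hsv,(50,120,40),(75,255,255))>0)&(P[...,2]>45)&(P[...,2]<75)&(P[...,1]<-190)&(P[...,1]>-300)
q=P[m]
if len(q): print('green',len(q),q.min(0),q.max(0),np.median(q,0))
snap('side','side9')
im=cv2.imread('pics/side9.png')[200:400,250:450]; cv2.imwrite('pics/side9c.png',cv2.resize(im,None,fx=3,fy=3,interpolation=cv2.INTER_CUBIC))
E
```

```text
t 9.75 TCPw [ 0.4635 -0.1764  0.1251] fix [-121.5 -178.1  125.1] F [ 0.1 -0.8 -0.5] grip 0.71
axes in fixture (cols x y z)
 [[-0.003 -0.    -1.   ]
 [ 1.     0.002 -0.003]
 [ 0.002 -1.     0.   ]]
q [ 0.51  0.74 -0.39  2.04  0.59  0.48  1.51]
green 1609 [-133.03345983 -248.03817422   48.24425917] [-102.79149136 -217.74974753   61.61407233] [-121.09334007 -230.69886696   59.31424228]
```

View pics/wrist9.png

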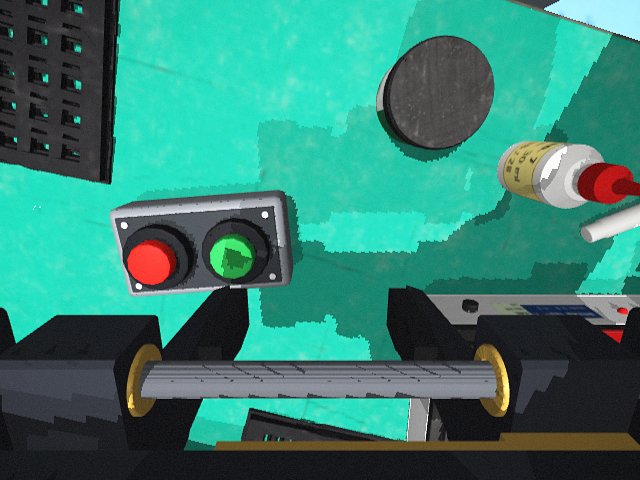

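View pics/side9c.png

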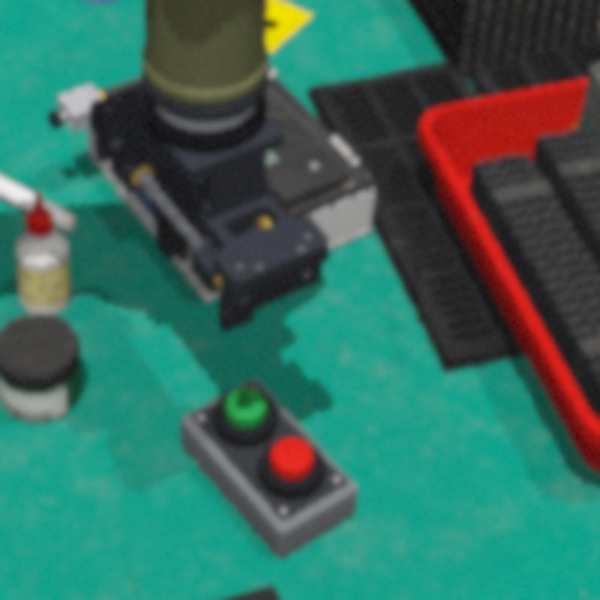

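Full opening will put the finger's inner edge 44 mm off centre. I'll shift 2.5 mm toward the green button and come down just above it.

>>> move_arm(
  motion=[
    [[0, 0, 0], [-2.5, 10, 0], -1],
    [[0, 0, 0], [0, 15, 0], -1],
    [[0, 0, 0], [0, 15, 0], -1],
    [[0, 0, 0], [0, 12, 0], -1],
    [[0, 0, 0], [0, 7, 0], -1],
    [[0, 0, 0], [0, 0, 0], -1],
  ],
)

```text
time: 10.45
ee_pos: [0.4637, -0.1799, 0.0658]
orientation: [0.431, -0.43, -0.561, 0.561]
wrist_force: [0.1, 0.9, -0.4]
grip_width: 0.999
```

```bash
python3 - <<'E'
from h import *
stat(); s=snap('wrist','wrist10')
snap('side','side10')
im=cv2.imread('pics/side10.png')[260:400,280:430]; cv2.imwrite('pics/side10c.png',cv2.resize(im,None,fx=4,fy=4,interpolation=cv2.INTER_CUBIC))
E
```

```text
t 10.45 TCPw [ 0.4637 -0.1799  0.0658] fix [-122.2 -181.5   65.8] F [ 0.1  0.9 -0.4] grip 0.999
axes in fixture (cols x y z)
 [[-0.002 -0.001 -1.   ]
 [ 1.     0.001 -0.002]
 [ 0.001 -1.     0.001]]
q [ 0.45  0.84 -0.28  2.07  0.68  0.33  1.43]
```

View pics/wrist10.png

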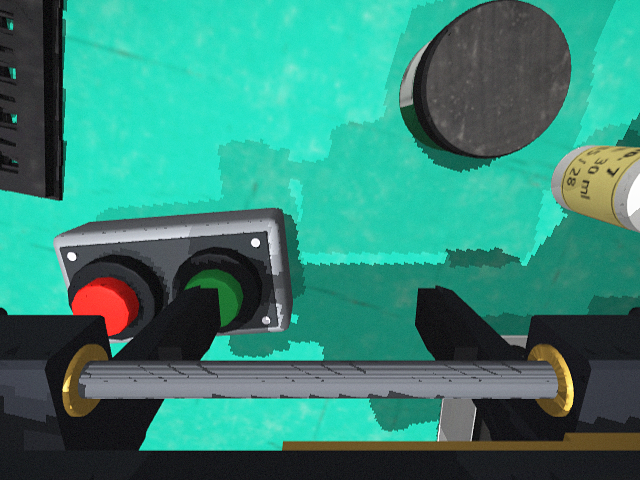

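View pics/side10c.png

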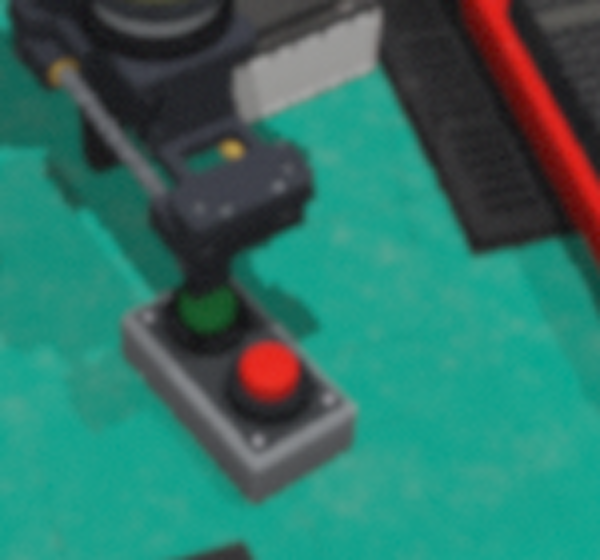

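The fingertip at (190–218, 290) sits over the green button, which is centred near (214,300), and it is well clear of red. Pressing now.

>>> move_arm(
  motion=[
    [[0, 0, 0], [0, 5, 0], -1],
    [[0, 0, 0], [0, 4, 0], -1],
    [[0, 0, 0], [0, 2, 0], -1],
    [[0, 0, 0], [0, 2, 0], -1],
    [[0, 0, 0], [0, 2, 0], -1],
    [[0, 0, 0], [0, 0, 0], -1],
  ],
)

```text
time: 11.15
ee_pos: [0.4646, -0.1806, 0.0535]
orientation: [0.43, -0.431, -0.561, 0.561]
wrist_force: [-2.6, 2.1, 20.0]
grip_width: 0.998
```

```bash
python3 - <<'E'
from h import *
stat(); s=snap('wrist','wrist11')
im=cv2.imread('pics/wrist11.png')[180:400,40:340]; cv2.imwrite('pics/w11c.png',cv2.resize(im,None,fx=2.6,fy=2.6,interpolation=cv2.INTER_CUBIC))
snap('side','side11')
im=cv2.imread('pics/side11.png')[300:390,290:390]; cv2.imwrite('pics/side11c.png',cv2.resize(im,None,fx=6,fy=6,interpolation=cv2.INTER_CUBIC))
E
```

```text
t 11.15 TCPw [ 0.4646 -0.1806  0.0535] fix [-121.5 -182.5   53.5] F [-2.6  2.1 20. ] grip 0.998
axes in fixture (cols x y z)
 [[-0.     0.001 -1.   ]
 [ 1.    -0.002 -0.001]
 [-0.002 -1.    -0.001]]
q [ 0.43  0.86 -0.24  2.07  0.7   0.29  1.42]
```

View pics/w11c.png

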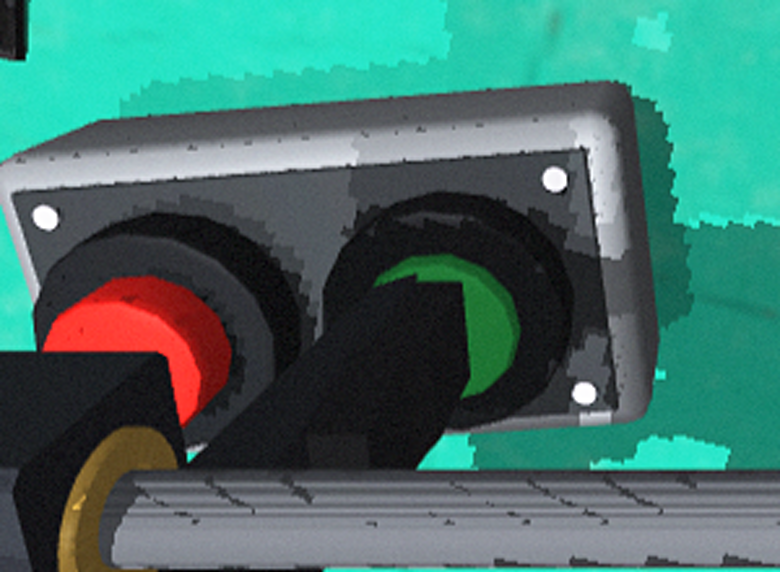

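View pics/side11c.png

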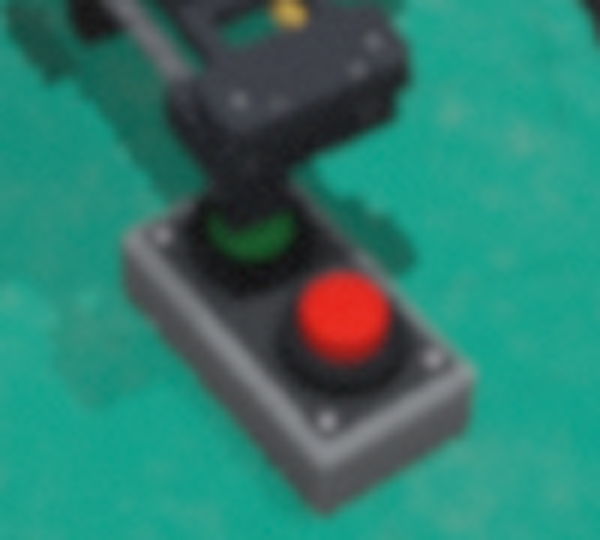

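Green is sunk nearly flush in its collar while red still stands proud. The 20 N reading, against about 5 N for full travel, suggests it is at its stop. I'll press 1 mm more to see whether it gives, then release.

>>> move_arm(
  motion=[
    [[0, 0, 0], [0.5, 1, 0], -1],
    [[0, 0, 0], [0, 0, 0], -1],
  ],
)

```text
time: 11.45
ee_pos: [0.4647, -0.1806, 0.0533]
orientation: [0.429, -0.432, -0.561, 0.561]
wrist_force: [-3.2, 2.5, 27.7]
grip_width: 0.999
```

>>> move_arm(
  motion=[
    [[0, 0, 0], [0, -5, 0], -1],
    [[0, 0, 0], [0, -5, 0], -1],
    [[0, 0, 0], [0, -15, 0], -1],
    [[0, 0, 0], [0, -30, 0], -1],
    [[0, 0, 0], [0, -30, 0], -1],
    [[0, 0, 0], [0, -30, 20], -1],
    [[0, 0, 0], [0, 0, 30], -1],
    [[0, 0, 0], [0, 0, 0], -1],
  ],
)

```text
time: 12.25
ee_pos: [0.4107, -0.1944, 0.1659]
orientation: [0.433, -0.43, -0.559, 0.562]
wrist_force: [-0.1, -0.1, -0.4]
grip_width: 1.002
```

```bash
python3 - <<'E'
from h import *
stat(); snap('wrist','wrist12'); s=snap('side','side12')
im=cv2.imread('pics/side12.png')[190:400,200:420]; cv2.imwrite('pics/side12c.png',cv2.resize(im,None,fx=2.8,fy=2.8,interpolation=cv2.INTER_CUBIC))
P=(cloud(s)-O)@F*1000; P0=(cloud(load('side0'))-O)@F*1000
for n,p in(('now',P),('start',P0)):
    for c in((-121.1,-231.5),(-116.6,-283.5)):
        m=np.hypot(p[...,0]-c[0],p[...,1]-c[1])<9; print(n,m.sum(),np.median(p[...,2][m]))
m=(abs(P[...,1])<75)&(P[...,0]>-55)&(P[...,0]<40)&(P[...,2]>60)&(P[...,2]<100);q=P[m];print('lid',np.polyfit(q[:,0],q[:,2],1),len(q))
E
```

```text
t 12.25 TCPw [ 0.4107 -0.1944  0.1659] fix [-177.2 -181.8  165.9] F [-0.1 -0.1 -0.4] grip 1.002
axes in fixture (cols x y z)
 [[ 0.003 -0.006 -1.   ]
 [ 1.     0.     0.003]
 [ 0.    -1.     0.006]]
q [ 0.63  0.63 -0.45  2.13  0.57  0.51  1.57]
now 52 60.46661411912712
now 53 60.38020421563833
start 50 60.32686115218297
start 52 60.38123407432642
lid [-4.99998308e-03  6.97879374e+01] 1102
```

View pics/side12c.png

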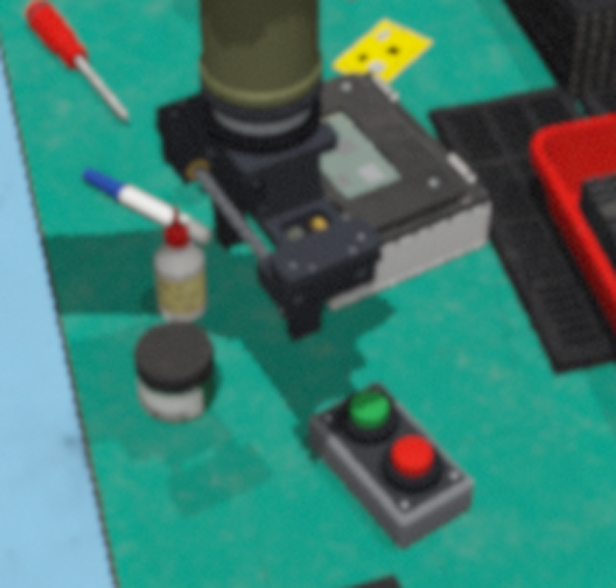

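View pics/wrist12.png

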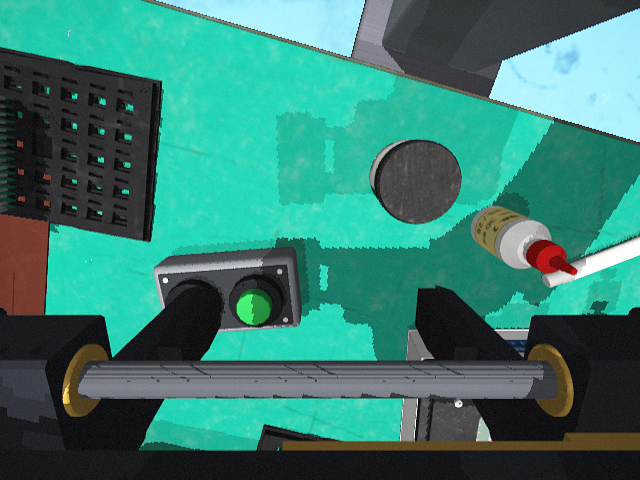

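After release the green top is back to its starting height, level with red. With 1 mm more command the tip moved only 0.2 mm and the force rose to 27.7 N, so it was at a hard stop. I'll check the pressed depth in the picture taken while it was held down.

```bash
python3 - <<'E'
from h import *
for n in('wrist9','wrist10','wrist11','wrist12','side10','side11','side12'):
    s=load(n);P=(cloud(s)-O)@F*1000;hsv=cv2.cvtColor(s['frame'],cv2.COLOR_RGB2HSV)
    for lab,c,lo,hi in(('g',(-121.1,-231.5),(45,120,30),(75,255,255)),('r',(-116.6,-283.5),(0,150,80),(8,255,255))):
        r=np.hypot(P[...,0]-c[0],P[...,1]-c[1])
        m=(r<12.5)&(cv2.inRange(hsv,lo,hi)>0)&(P[...,2]>40)&(P[...,2]<70)
        rc=(r>16)&(r<20)&(P[...,2]>40)&(P[...,2]<60)
        print(n,lab,m.sum(),np.percentile(P[...,2][m],[10,50,90]).round(1) if m.any() else '','collar',np.percentile(P[...,2][rc],[50,80]).round(1) if rc.any() else '')
E
```

```text
wrist9 g 1339 [57.  59.4 60.3] collar [49.4 50.1]
wrist9 r 1318 [57.1 59.5 60.3] collar [49.5 50.1]
wrist10 g 1269 [52.  59.  60.1] collar [49.3 50. ]
wrist10 r 1914 [55.4 59.4 60.2] collar [49.5 50. ]
wrist11 g 933 [50.5 52.9 53.9] collar [49.3 49.9]
wrist11 r 1375 [52.7 59.  60.1] collar [49.5 50. ]
wrist12 g 879 [54.7 59.4 60.3] collar [49.4 50.1]
wrist12 r 0  collar [49.  49.9]
side10 g 74 [52.4 59.6 62.6] collar [50.2 52.2]
side10 r 109 [56.4 60.  62.9] collar [50.8 52.3]
side11 g 39 [49.4 53.7 55.5] collar [50.8 52.3]
side11 r 116 [56.1 60.3 62.9] collar [50.1 52.2]
side12 g 98 [55.  59.6 62.9] collar [50.2 51.6]
side12 r 116 [55.9 60.  63.2] collar [50.2 51.6]
```

While held, green sat 6.1 to 6.5 mm lower than red, which is full travel, and it has come back up. I'll take one last overview and then hand in.

```bash
python3 - <<'E'
from h import *
s=snap('top','top13')
P=(cloud(s)-O)@F*1000
m=(abs(P[...,1])<80)&(P[...,0]>-50)&(P[...,0]<60)&(P[...,2]>58)&(P[...,2]<95);q=P[m];print('lid',np.polyfit(q[:,0],q[:,2],1),len(q))
m=(abs(P[...,1])<20)&(P[...,0]>-78)&(P[...,0]<-60)&(P[...,2]>50);print('tab z',np.median(P[...,2][m]),m.sum())
im=cv2.imread('pics/top13.png')[145:345,140:500]; cv2.imwrite('pics/top13c.png',cv2.resize(im,None,fx=2.2,fy=2.2,interpolation=cv2.INTER_CUBIC))
E
```

```text
lid [-9.75051856e-03  7.00646120e+01] 3539
tab z 77.31361335028002 146
```

View pics/top13c.png

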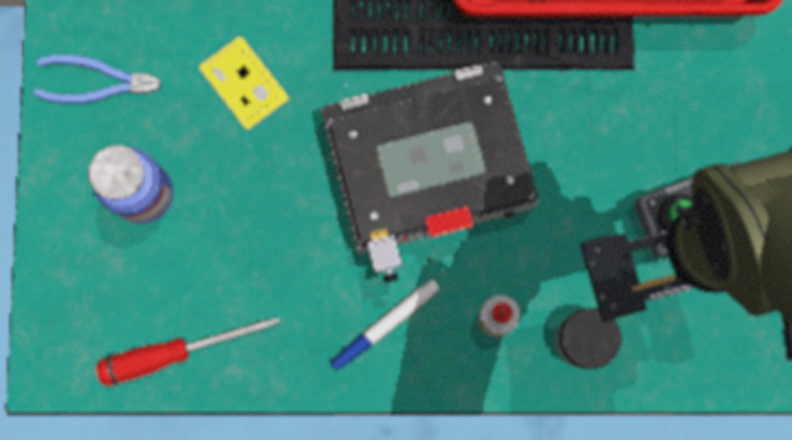

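The lid is shut, with the bolt at (380,234) over its edge. The board lies under the window, all the other objects are where they started, and the arm touches nothing.

```bash
python3 -c "
from h import *
print(env.close_job())"
```

```text
the job is handed in; nothing more can be done
None
```

The job is done and handed in at about 12.3 s of the 51 s allowed: the lid is latched, and the test was then started with the green button. I pushed the lid over with shut fingertips, let it sink by itself, and pressed the tab until the bolt caught. Then I pressed green once with one finger of the open gripper and let it go.

**Lid:** after release the wrist camera gave a lid slope of 0.019 rad, matching the expected latched value of about 0.02. The last top view shows the bolt over the lid's edge. The later slope fits from the side and top cameras read lower, 0.005 and 0.010 rad. I put that down to noise and an arm partly in view, as the last tab height (77 mm) was within 1 mm of the earlier latched reading.

**Buttons:** while held, green sat 6.1 to 6.5 mm below red, against a full travel of 6 mm. It was at a hard stop at 27.7 N and came back to its starting height afterwards. Red stayed at its original height and was not touched. The cameras put the button tops at about 59 mm rather than 56; the fixture top also read about 2 mm high, so I relied on the height differences.

**Board and bench:** the board is in its nest under the window, and everything else on the bench is where it started.

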